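Find the eyepiece case that rattles and hold it out

TASK

In one of the three closed eyepiece cases in the steel tray the eyepiece has come loose. Working from the robot's left to its right, lift each case with a light grip, shake it briskly to and fro in the air and set it gently back in the tray the right way up (the last one need not go back if it is the one); then hold the one that rattles out over the black rubber mat, level, still and about 10 cm above it, for your colleague to take. Finish while still holding it there, with the other two lying in the tray, and leave the bottles and the jar alone.

Things in the scene. Friction and masses are not known exactly. Their poses are not given: they have to be found in the camera images.
- tray: stainless steel instrument tray, 190 mm along its x by 350 mm along its y, rim 14 mm high, floor and rim 3 mm thick, fixed on the bench. The three cases lie on its floor side by side, their length along the tray's x, 110 mm apart along its y. Origin: centre of its underside; its +y end is the left one seen from the robot
- case_left: closed grey hinged plastic case, 150 mm along its x, 50 mm across y, 50 mm high, 0.17 to 0.34 kg. Thin: grip with 20 to 30 N, it cracks at 45 N. Inside, an about 140 g eyepiece: in two cases bedded in foam, in one loose, sliding 55 mm either way along x once tilted over 15 degrees. Origin: centre of underside, z up. Lies at the left (+y) end of the tray
- case_middle: closed grey hinged plastic case, 150 mm along its x, 50 mm across y, 50 mm high, 0.17 to 0.34 kg. Thin: grip with 20 to 30 N, it cracks at 45 N. Inside, an about 140 g eyepiece: in two cases bedded in foam, in one loose, sliding 55 mm either way along x once tilted over 15 degrees. Origin: centre of underside, z up. Lies in the middle of the tray
- case_right: closed grey hinged plastic case, 150 mm along its x, 50 mm across y, 50 mm high, 0.17 to 0.34 kg. Thin: grip with 20 to 30 N, it cracks at 45 N. Inside, an about 140 g eyepiece: in two cases bedded in foam, in one loose, sliding 55 mm either way along x once tilted over 15 degrees. Origin: centre of underside, z up. Lies at the right (-y) end of the tray
- mat: black rubber lens mat lying on the bench beyond and to the left of the tray, 150 mm (x) by 170 mm (y), 3 mm thick, fixed. Origin: centre of its underside
- stain_bottle: bystander: amber glass bottle with a black cap, 62 mm in diameter, 135 mm high, standing beyond the tray. Origin: centre of its underside
- oil_bottle: bystander: small amber bottle, 32 mm in diameter, 62 mm high, standing beyond the right part of the tray. Origin: centre of its underside
- specimen_jar: bystander: white jar, 48 mm in diameter, 62 mm high, standing beyond the tray, near the mat. Origin: centre of its underside
There are look-alikes about, which are no part of the job. Leave any blue look-alike of the case_right alone.

How it is judged:
By the outcome, as a careful person would: the job done as asked, in the order asked, and still so for the second after the job is handed in, while the arm keeps its last pose, push and grip.
It also fails if it takes over 72 s, if anything falls off the work surface, if the arm or the gripper's body presses on something with over 40 N, if the wrist force passes 120 N, or if a joint passes its speed limit or range.

ROBOT

A 6-joint arm with a two-finger parallel gripper is mounted at the origin on the work surface. World frame = base frame: x ahead of the robot, y to its left, z up, the work surface at z = 0. Lengths are in mm, angles in rad, forces in N, time in s.
With the tool pointing down it reaches from about 400 to 925 mm from the base axis. Payload 12.5 kg.
Tool frame: the origin (TCP) lies between the finger pads; the fingertips stand 19 mm ahead of it and the grasp point (between the pads) is the TCP (env.nose_length is the distance from the TCP to the fingertips, in mm); z points along the fingers, y is the line along which they close (so a half turn about z gives the same grasp; the last joint's range is limited). The gripper opens to 95 mm and grips with 3 to 60 N. Pads are 20 mm wide; open, the fingers measure 119 mm over their backs; the gripper's body (75 mm by 180 mm) begins 59 mm behind the grasp point.
Start: joints at [1.045, 0.491, 1.559, -0, 1.092, -0.106], TCP at [254.721, 570.755, 233.661] pointing down, gripper open.
Joint ranges: [-3.1, 3.1], [-0.84, 2.19], [0.05, 2.79], [-1.13, 4.28], [0.06, 2.93], [-2.69, 2.69]. Speed limits (rad/s): [2.22, 2.22, 2.79, 3.14, 3.14, 3.14].

INTERFACE

Orientations are given as [roll, pitch, yaw] about the fixed x, y, z axes, in that order (R = Rz(yaw) Ry(pitch) Rx(roll)).
In Python, from cell import env gives the robot as it stands. The module is installed in compiled form; this text tells all that it offers.
- The arm moves only by the tool drive_tool, never from a script. Its argument "rows" is a list that holds one entry, the list of rows, each a list of 7 numbers: the shift along the tool's x, y, z scaled (see below), then the turn, a rotation vector about the tool's x, y, z scaled (see below), then the opening, from 0 (shut) to 1 (fully open). In form: [[[tx, ty, tz, ax, ay, az, jaw], ...]]. A call has 1 to 5 rows; each row shifts and turns the commanded pose from where the row before left it, along the tool's axes as they then stand; what a row does not reach is not made up. The controller multiplies each number of a shift by 250 mm and each number of a turn by 180 degrees. A row lasts 1/8 s, in which the tool goes at most 62.5 mm and 10.7 degrees, less where a joint would pass 70% of its speed; a pose out of reach is approached as far as the arm can. A call with a number of a shift or a turn outside -1 to 1 is refused whole. A call with a gripper value outside its range is refused whole. The fingers move at their own pace and stop on an object; the grip force is fixed at half the most. Time passes only in rows, so rows that do not move let the fingers close. It gives the time, the measured TCP pose, the force, the opening and the grip force at its end, in the units of the state.
- env.state(): the state, without advancing time (a new reading comes with each control period).
- env.read_camera(name): name is "scene" or "top"; returns a dict with "color" (400x640x3 uint8, blue, green, red), "camera_matrix" (3x3 intrinsics, pixels), "pose" (4x4, takes a point from camera to world coordinates). Camera axes: x right, y up, looking along -z (the intrinsics and any distortion apply to the point x, -y, -z); pixel columns grow to the right and rows downward; lengths in mm; the calibration is good to about 2 mm. A picture is of the moment at which its call begins. There is no depth.
- env.job_done(): hands the job in; it is judged then, once.
Trained networks look in a picture, given as the dict that the camera call returned (one of the last four; its "shot" number tells which), for a name from the list of things; names that differ only in an ending like _2 or _b are one class to them, and where a whole thing is asked for, a point or a joint stands for the part that bears it (a point fixed in the world has none). Each returns a list of dicts, best first, with "score" (0 to 1); they miss things now and then, are a little off and sometimes report something else, mostly with a low value. They report only what shows in the picture. A call takes as long as a camera call. They do not tell look-alikes from the thing itself.
- env.search_frame(name, picture): "at" ([x, y, z] in mm, in the coordinates of the camera as it stood for that picture, good to about 4 mm: the middle of the surface that is visible of it).
- env.place_of(name, picture): "at" ([x, y, z] in mm, in the coordinates of the camera as it stood for that picture, good to about 4 mm: a listed point, or the origin of a listed thing).
The state is a dict: "t": time; "joints": joint angles; "qvel": joint speeds; "tau": joint torques, N m; "eef_pos": TCP position; "tcp_rot": TCP orientation; "ft_force": force on the tool from outside, world axes, zero at the start; "moment": the same for the moment, N m; "opening": opening from 0.0 (shut) to 1.0 (fully open); "grip_force": force on a finger pad.
Only numpy, scipy, OpenCV 4.12 (cv2) and the standard library are available. Lean on these libraries where they do the work, as an engineer would, in place of code of your own. Each camera call takes 0.05 s, during which the arm holds its last target. There are 200 camera calls.

## Working session

There is one attempt and no reset: what is moved stays moved. The work goes in short steps, Python scripts to look and compute and a tool call to move; the robot and the scene stay as the last step left them, time stands still between calls to the robot, and variables do not carry over. Pictures are saved under pics/ and viewed, at most 10 in all, crops included, and the job is handed in when it is done.

Besides the shell and the picture viewer there is one more tool, called after ">>>" by a JSON object that holds its "op" and its "data", one argument or row to a line. drive_tool: Moves the arm, as the interface text tells. Its arguments: {"type":"object","properties":{"rows":{"type":"array","items":{"type":"array","items":{"type":"array","items":{"type":"number","minimum":-1,"maximum":1}}}}},"required":["rows"]}

```bash
mkdir -p pics
cat > h.py <<'E'
import numpy as np, cv2
from cell import env
from scipy.spatial.transform import Rotation as R
def w(p,at): return (p["pose"]@np.r_[at,1])[:3]
E
python3 - <<'E'
from h import *
for c in ("scene","top"):
    p=env.read_camera(c); cv2.imwrite(f"pics/{c}0.png",p["color"]); print(c,p["camera_matrix"].tolist(),p["pose"].round(3).tolist())
    for n in ["tray","case_left","mat","stain_bottle","oil_bottle","specimen_jar"]:
        for f in (env.place_of,env.search_frame):
            for d in f(n,p)[:6]:
                a=np.array(d["at"]); q=p["camera_matrix"]@(a*[1,-1,-1]); print(c,f.__name__,n,round(d["score"],2),w(p,a).round(0),(q[:2]/q[2]).round(0))
print(env.state())
E
```

```text
scene [[508.7303723894703, 0.0, 320.5605127659481], [0.0, 508.7303723894703, 202.91906480697645], [0.0, 0.0, 1.0]] [[0.327, -0.678, 0.658, 1289.719], [0.945, 0.225, -0.238, -286.876], [0.013, 0.7, 0.714, 875.621], [0.0, 0.0, 0.0, 1.0]]
scene call tray 0.97 [460. -62.  -3.] [291. 203.]
scene call tray 0.97 [472. -88.  -0.] [282. 209.]
scene call case_left 0.8 [504.  45.   8.] [340. 203.]
scene call case_left 0.96 [530.  37.  57.] [341. 196.]
scene call mat 0.58 [559. 321.   1.] [452. 195.]
scene call mat 0.92 [565. 318.   4.] [453. 196.]
scene call stain_bottle 0.82 [777. -93.  -1.] [323. 315.]
scene call stain_bottle 0.62 [796. -97.  89.] [325. 297.]
scene call oil_bottle 0.84 [ 702. -245.    1.] [239. 305.]
scene call oil_bottle 0.93 [ 708. -247.   39.] [236. 296.]
scene call specimen_jar 0.85 [751.  52.  -2.] [384. 285.]
scene call specimen_jar 0.76 [765.  45.  51.] [386. 276.]
top [[414.7315352024811, 0.0, 326.4105945970288], [0.0, 414.7315352024811, 208.809160636028], [0.0, 0.0, 1.0]] [[-0.025, 0.998, -0.065, 445.239], [-1.0, -0.026, -0.002, -8.264], [-0.003, 0.065, 0.998, 1098.4
[... 623 characters left out ...]
ar 0.77 [752.  48.  62.] [302. 116.]
{'t': 1.3, 'joints': array([ 1.04540099e+00,  4.90904502e-01,  1.55890896e+00,  4.57928916e-06,
        1.09169714e+00, -1.05588042e-01]), 'qvel': array([ 0.00083633, -0.00034639,  0.00024207,  0.00096682, -0.00070105,
       -0.00071316]), 'tau': array([-9.17456382e-04, -6.12466979e+01, -2.58422685e+01,  6.93317642e-02,
        4.45894513e-02,  7.18712386e-06]), 'eef_pos': array([254.71803586, 570.75319554, 233.65505539]), 'tcp_rot': array([3.14151063e+00, 4.60610808e-06, 2.72178325e+00]), 'ft_force': array([ 0.06178874,  0.01756971, -0.70870655]), 'moment': array([ 0.0577646 , -0.01174597, -0.032477  ]), 'grip_force': 0.0, 'opening': 1.0003019670091653}
```

View pics/scene0.png

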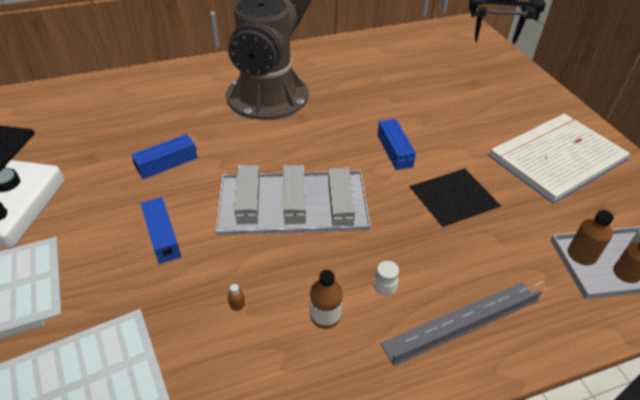

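View pics/top0.png

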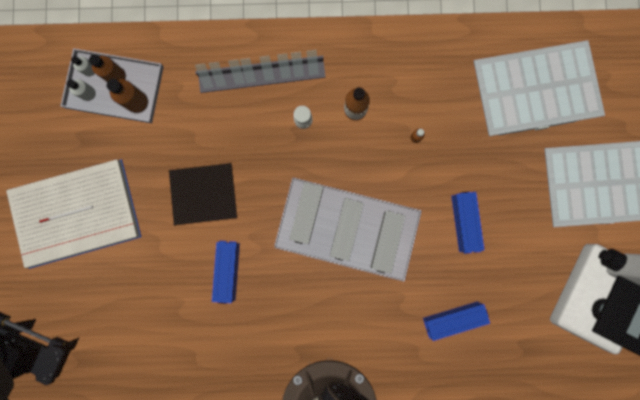

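Run:
```python
from h import *
for c in ("scene","top"):
    p=env.read_camera(c)
    for n in ["case_left","case_middle","case_right"]:
        for f,s in ((env.place_of,"place"),(env.search_frame,"search")):
            for d in f(n,p)[:6]:
                a=np.array(d["at"]); q=p["camera_matrix"]@(a*[1,-1,-1]); print(c,s,n,round(d["score"],2),w(p,a).round(0),(q[:2]/q[2]).round(0))
```

```text
scene place case_left 0.78 [503.  49.   8.] [341. 202.]
scene search case_left 0.77 [528.  37.  56.] [341. 196.]
scene search case_left 0.66 [795. -95.  87.] [325. 297.]
scene place case_middle 0.93 [456. -57.   4.] [293. 200.]
scene search case_middle 0.98 [488. -63.  53.] [294. 195.]
scene place case_right 0.98 [358. 257.  -2.] [394. 151.]
scene place case_right 0.9 [ 474. -371.   -2.] [162. 238.]
scene place case_right 0.88 [ 220. -323.    1.] [168. 162.]
scene place case_right 0.64 [ 420. -159.    3.] [248. 200.]
scene place case_right 0.23 [751.  51.  -2.] [384. 286.]
scene search case_right 0.87 [ 452. -164.   53.] [247. 194.]
scene search case_right 0.77 [379. 247.  52.] [396. 140.]
scene search case_right 0.74 [ 235. -325.   47.] [165. 152.]
scene search case_right 0.67 [ 503. -366.   47.] [161. 233.]
top place case_left 0.56 [505.  44.   3.] [307. 214.]
top search case_left 0.87 [505.  46.  51.] [306. 213.]
top place case_middle 0.7 [457. -56.   2.] [346. 231.]
top search case_middle 0.73 [456. -57.  51.] [347. 231.]
top place case_right 0.96 [ 469. -366.    0.] [463. 223.]
top place case_right 0.74 [ 428. -158.    1.] [385. 241.]
top place case_right 0.59 [ 219. -328.   -0.] [453. 320.]
top search case_right 0.97 [ 429. -158.   52.] [388. 241.]
top search case_right 0.95 [ 223. -320.   48.] [455. 322.]
top search case_right 0.7 [362. 255.  45.] [225. 271.]
top search case_right 0.56 [ 471. -361.   48.] [467. 222.]
```

The two pictures show grey cases in the tray at scene (341,196), (294,195), (247,194), which is top (306,213), (347,231), (388,241). These are left, middle and right. Three blue look-alikes lie outside the tray at scene (396,140), (165,152), (161,233), and I'll leave them alone. The mat is at scene (453,196) and the jar at (386,276). I'll check the choice in one crop and measure yaws.

```bash
cat > seg.py <<'E'
from h import *
def ray(p,uv,z):
    K=p["camera_matrix"]; d=np.linalg.inv(K)@np.r_[uv,1]*[1,-1,-1]; d=p["pose"][:3,:3]@d; o=p["pose"][:3,3]
    return o+d*(z-o[2])/d[2]
E
python3 - <<'E'
from seg import *
outs=[]
for c,(x0,y0,x1,y1) in (("scene",(205,150,385,245)),("top",(265,165,430,285))):
    p=env.read_camera(c); im=p["color"].astype(int)
    d=im[...,1]-im[...,0]; print(d[195,294] if c=="scene" else d[231,347], d[190,270] if c=="scene" else d[225,327])
    outs.append(cv2.resize(p["color"][y0:y1,x0:x1],(780,290 if 0 else int(780*(y1-y0)/(x1-x0))//1*1)) if 0 else cv2.resize(p["color"][y0:y1,x0:x1],None,fx=3,fy=3,interpolation=cv2.INTER_CUBIC))
    m=np.zeros(d.shape,np.uint8); m[y0:y1,x0:x1]=((abs(im[...,2]-im[...,1])<25)&(d>-2)&(im[...,2]-im[...,0]<25))[y0:y1,x0:x1]
    m=cv2.morphologyEx(m,cv2.MORPH_OPEN,np.ones((3,3)))
    outs.append(cv2.cvtColor(cv2.resize(m[y0:y1,x0:x1]*255,None,fx=1.5,fy=1.5),cv2.COLOR_GRAY2BGR))
    cs,_=cv2.findContours(m,0,cv2.CHAIN_APPROX_NONE)
    for k in cs:
        if cv2.contourArea(k)>400 and c=="top":
            P=np.array([ray(p,q[0],50)[:2] for q in k],np.float32); print(c,cv2.contourArea(k),cv2.minAreaRect(P))
W=max(o.shape[1] for o in outs[::2])
def pad(o,h,w): r=np.zeros((h,w,3),np.uint8); r[:o.shape[0],:o.shape[1]]=o; return r
a=np.vstack([pad(outs[0],290,545),pad(outs[2][:310],310,545)]); b=np.vstack([pad(outs[1][:, :255],290,255),pad(outs[3][:,:255],310,255)])
cv2.imwrite("pics/crop1.png",np.hstack([a,b]))
E
```

```text
6 -4
6 -4
top 1373.5 ((424.792724609375, -157.56195068359375), (60.30947494506836, 163.85069274902344), 74.06542205810547)
top 1235.5 ((460.56243896484375, -55.702117919921875), (56.30069351196289, 156.88180541992188), 74.23339080810547)
top 1265.5 ((505.5419006347656, 46.542781829833984), (59.27203369140625, 156.41177368164062), 73.3848648071289)
```

View pics/crop1.png

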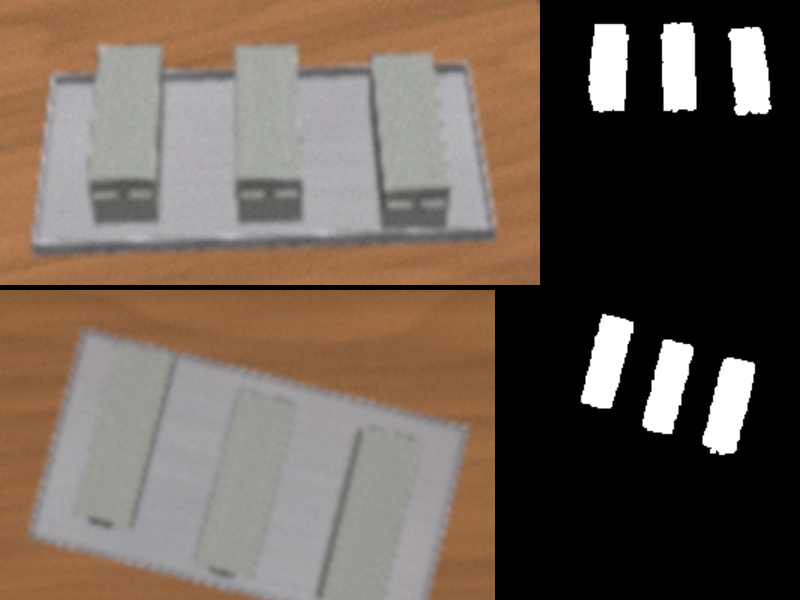

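The crop shows three grey cases in the tray, at crop (125,110), (268,110), (408,120) in the scene half. They are parallel, yaw ≈ -16°, and the mask agrees with the networks to about 2 mm. Two-view centres are left (505,46), middle (458,-56), right (427,-158), with tops at z≈53. I'll move above the left one.

>>> {"op": "drive_tool", "data": {
  "rows": [
    [[0,0,0,0,0,-0.0447,0.75],[-0.154,-0.174,0.045,0,0,0,0.75],[-0.154,-0.174,0.045,0,0,0,0.75],[-0.154,-0.174,0.045,0,0,0,0.75],[-0.154,-0.174,0.045,0,0,0,0.75]]
  ]
}}

```text
t: 2.72
eef_pos: [355.4, 359.5, 188.5]
tcp_rot: [3.141, 0.001, 2.863]
ft_force: [1.0, 0.1, -0.2]
opening: 0.752
grip_force: 0.0
```

>>> {"op": "drive_tool", "data": {
  "rows": [
    [[-0.154,-0.174,0.045,0,0,0,0.75],[-0.154,-0.174,0.045,0,0,0,0.75],[-0.154,-0.174,0.045,0,0,0,0.75],[-0.154,-0.174,0.045,0,0,0,0.75],[-0.154,-0.174,0.045,0,0,0,0.75]]
  ]
}}

```text
t: 3.35
eef_pos: [480.6, 97.1, 132.2]
tcp_rot: [3.141, 0.001, 2.862]
ft_force: [-0.0, -0.0, 0.8]
opening: 0.748
grip_force: 0.0
```

```bash
cat > go.py <<'E'
from seg import *
import sys
def go(x,y,z,yaw=164):
    s=env.state(); r=R.from_euler("xyz",s["tcp_rot"]); t=R.from_euler("xyz",[180,0,yaw],degrees=True)
    d=r.inv().apply(np.array([x,y,z])-s["eef_pos"])/250; a=(r.inv()*t).as_rotvec()/np.pi
    print("t",s["t"],"pos",s["eef_pos"].round(1),"rpy",np.degrees(s["tcp_rot"]).round(2),"open",round(s["opening"],3),"grip",round(s["grip_force"],1),"F",s["ft_force"].round(2),"M",s["moment"].round(3),"j",s["joints"].round(2))
    print("shift",d.round(4),"rows>=",round(np.linalg.norm(d)/.25,1),"turn",a.round(4))
if len(sys.argv)>3: go(*map(float,sys.argv[1:]))
E
python3 go.py 505 46 28
```

```text
t 3.35 pos [480.6  97.1 132.2] rpy [1.7998e+02 4.0000e-02 1.6399e+02] open 0.748 grip 0.0 F [-0.02 -0.01  0.77] M [-0.003 -0.012 -0.019] j [ 0.06  0.45  1.99  0.    0.7  -1.23]
shift [-0.1497 -0.1697  0.417 ] rows>= 1.9 turn [ 0.0001  0.0002 -0.    ]
```

>>> {"op": "drive_tool", "data": {
  "rows": [
    [[-0.15,-0.17,0.05,0,0,0,0.75],[0,0,0.13,0,0,0,0.75],[0,0,0.12,0,0,0,0.75],[0,0,0.08,0,0,0,0.75],[0,0,0.037,0,0,0,0.75]]
  ]
}}

```text
t: 3.98
eef_pos: [504.0, 47.7, 27.3]
tcp_rot: [-3.141, -0.001, 2.862]
ft_force: [-0.2, -0.2, -0.4]
opening: 0.749
grip_force: 0.0
```

>>> {"op": "drive_tool", "data": {
  "rows": [
    [[0,0,0,0,0,0,0.3],[0,0,0,0,0,0,0.3],[0,0,0,0,0,0,0.3],[0,0,0,0,0,0,0.3]]
  ]
}}

```text
t: 4.47
eef_pos: [504.5, 47.7, 28.9]
tcp_rot: [3.141, 0.001, 2.862]
ft_force: [-0.6, 0.6, 6.1]
opening: 0.525
grip_force: 30.0
```

```bash
python3 go.py 505 46 28
```

```text
t 4.475 pos [504.5  47.7  28.9] rpy [1.7998e+02 7.0000e-02 1.6400e+02] open 0.525 grip 30.0 F [-0.65  0.62  6.08] M [-0.106  0.212 -0.002] j [-0.04  0.64  2.02  0.    0.48 -1.33]
shift [-0.0038 -0.006   0.0035] rows>= 0.0 turn [ 0.0001  0.0004 -0.    ]
```

>>> {"op": "drive_tool", "data": {
  "rows": [
    [[0,0,-0.06,0,0,0,0.3],[0,0,-0.15,0,0,0,0.3],[0,0,-0.2,0,0,0,0.3],[0,0,-0.09,0,0,0,0.3],[0,0,0,0,0,0,0.3]]
  ]
}}

```text
t: 5.1
eef_pos: [504.6, 47.7, 155.1]
tcp_rot: [3.141, 0.004, 2.862]
ft_force: [-1.1, 0.2, -2.4]
opening: 0.524
grip_force: 30.0
```

```bash
python3 go.py 505 46 154
```

```text
t 5.1 pos [504.6  47.7 155.1] rpy [179.94   0.21 164.  ] open 0.524 grip 30.0 F [-1.14  0.19 -2.39] M [0.061 0.027 0.002] j [-0.04  0.43  1.93  0.    0.78 -1.33]
shift [-0.0034 -0.0062  0.0045] rows>= 0.0 turn [ 0.0003  0.0012 -0.    ]
```

>>> {"op": "drive_tool", "data": {
  "rows": [
    [[0,0,0,0,0.053,0,0.3],[0,0,0,0,0.053,0,0.3],[0,0,0,0,0.053,0,0.3],[0.16,0,0,0,0,0,0.3],[-0.16,0,0,0,0,0,0.3]]
  ]
}}

```text
t: 5.72
eef_pos: [502.0, 48.4, 153.3]
tcp_rot: [-3.141, -0.502, 2.863]
ft_force: [1.3, -0.0, -0.7]
opening: 0.526
grip_force: 30.0
```

>>> {"op": "drive_tool", "data": {
  "rows": [
    [[0,0,0,0,-0.053,0,0.3],[0,0,0,0,-0.053,0,0.3],[0,0,0,0,-0.053,0,0.3],[0,0,0,0,0,0,0.3],[0,0,0,0,0,0,0.3]]
  ]
}}

```text
t: 6.35
eef_pos: [504.4, 47.7, 152.7]
tcp_rot: [-3.141, -0.003, 2.862]
ft_force: [1.4, -0.1, -1.6]
opening: 0.524
grip_force: 30.0
```

```bash
python3 go.py 505 46 154
```

```text
t 6.35 pos [504.4  47.7 152.7] rpy [-179.99   -0.2   163.99] open 0.524 grip 30.0 F [ 1.43 -0.07 -1.57] M [ 0.012 -0.009 -0.021] j [-0.04  0.43  1.93  0.    0.78 -1.33]
shift [-0.0042 -0.0058 -0.0051] rows>= 0.0 turn [-0.     -0.0011 -0.0001]
```

>>> {"op": "drive_tool", "data": {
  "rows": [
    [[0,0,0,0,-0.053,0,0.3],[0,0,0,0,-0.053,0,0.3],[0,0,0,0,-0.053,0,0.3],[-0.16,0,0,0,0,0,0.3],[0.16,0,0,0,0,0,0.3]]
  ]
}}

```text
t: 6.98
eef_pos: [509.9, 37.9, 154.5]
tcp_rot: [-3.111, 0.407, 2.856]
ft_force: [-0.6, 0.6, -4.1]
opening: 0.525
grip_force: 30.0
```

>>> {"op": "drive_tool", "data": {
  "rows": [
    [[0,0,0,0,0.053,0,0.3],[0,0,0,0,0.053,0,0.3],[0,0,0,0,0.053,0,0.3],[0,0,0,0,0,0,0.3],[0,0,0,0,0,0,0.3]]
  ]
}}

```text
t: 7.6
eef_pos: [504.7, 35.6, 152.0]
tcp_rot: [-3.1, -0.054, 2.836]
ft_force: [-0.3, -0.1, -2.0]
opening: 0.523
grip_force: 30.0
```

```bash
python3 go.py 504.5 47.7 29
```

```text
t 7.6 pos [504.7  35.6 152. ] rpy [-177.63   -3.09  162.48] open 0.523 grip 30.0 F [-0.31 -0.14 -2.01] M [ 0.021 -0.047 -0.026] j [-0.05  0.45  1.9  -0.03  0.85 -1.29]
shift [-0.0113  0.0664  0.49  ] rows>= 2.0 turn [-0.0129 -0.0173 -0.0081]
```

Tilting to the negative side hit a joint limit and shifted the pose a little. I'll level out and average the moment readings.

>>> {"op": "drive_tool", "data": {
  "rows": [
    [[-0.011,0.066,-0.007,-0.0129,-0.0173,-0.0081,0.3],[0,0,0,0,0,0,0.3],[0,0,0,0,0,0,0.3]]
  ]
}}

```text
t: 7.98
eef_pos: [512.2, 50.6, 153.9]
tcp_rot: [-3.141, -0.001, 2.863]
ft_force: [0.0, -0.3, -2.7]
opening: 0.526
grip_force: 30.0
```

```bash
cat > avg.py <<'E'
from go import *
L=[]
for i in range(7):
    s=env.state(); r=R.from_euler("xyz",s["tcp_rot"]); L.append(np.r_[r.apply(s["moment"],inverse=True),r.apply(s["ft_force"],inverse=True)]); env.read_camera("top")
L=np.array(L); print("tool M",L[:,:3].mean(0).round(3),"sd",L[:,:3].std(0).round(3),"F",L[:,3:].mean(0).round(2),"sd",L[:,3:].std(0).round(2))
E
python3 avg.py; python3 go.py 504.5 47.7 29
```

```text
tool M [-0.02   0.01   0.035] sd [0.031 0.02  0.051] F [0.02 0.05 2.19] sd [0.39 0.65 0.52]
t 8.325 pos [512.6  50.6 153.7] rpy [ 1.7996e+02 -5.0000e-02  1.6402e+02] open 0.524 grip 30.0 F [-0.8 -0.4 -2.7] M [-0.035 -0.023 -0.016] j [-0.03  0.44  1.91  0.    0.79 -1.32]
shift [ 0.0276 -0.0204  0.499 ] rows>= 2.0 turn [ 0.0002 -0.0003  0.0001]
```

>>> {"op": "drive_tool", "data": {
  "rows": [
    [[0,0,0,0,0.053,0,0.3],[0,0,0,0,0.053,0,0.3],[0,0,0,0,0.053,0,0.3],[0.16,0,0,0,0,0,0.3],[-0.16,0,0,0,0,0,0.3]]
  ]
}}

```text
t: 8.95
eef_pos: [511.1, 51.4, 155.1]
tcp_rot: [3.141, -0.5, 2.864]
ft_force: [3.0, 0.0, -3.4]
opening: 0.524
grip_force: 30.0
```

>>> {"op": "drive_tool", "data": {
  "rows": [
    [[0,0,0,0,-0.053,0,0.3],[0,0,0,0,-0.053,0,0.3],[0,0,0,0,-0.053,0,0.3],[0,0,0,0,0,0,0.3],[0,0,0,0,0,0,0.3]]
  ]
}}

```text
t: 9.57
eef_pos: [513.1, 50.7, 154.0]
tcp_rot: [3.141, -0.003, 2.863]
ft_force: [0.1, 0.4, -1.6]
opening: 0.523
grip_force: 30.0
```

```bash
python3 avg.py; python3 go.py 504.5 47.7 29
```

```text
tool M [ 0.015 -0.004 -0.01 ] sd [0.02  0.041 0.041] F [-0.03  0.08  2.39] sd [0.27 0.3  0.57]
t 9.925 pos [512.8  50.6 153.5] rpy [ 1.7996e+02 -9.0000e-02  1.6401e+02] open 0.525 grip 30.0 F [-0.15 -0.25 -1.46] M [ 0.024  0.044 -0.012] j [-0.03  0.44  1.91  0.    0.79 -1.32]
shift [ 0.0279 -0.0206  0.4981] rows>= 2.0 turn [ 0.0002 -0.0005  0.0001]
```

The left case shows no shift in moment (0.014 against about 0.15 N m expected if loose). I'll set it back.

>>> {"op": "drive_tool", "data": {
  "rows": [
    [[0.028,-0.0206,0.12,0,0,0,0.3],[0,0,0.15,0,0,0,0.3],[0,0,0.13,0,0,0,0.3],[0,0,0.06,0,0,0,0.3],[0,0,0.02,0,0,0,0.3]]
  ]
}}

```text
t: 10.55
eef_pos: [504.5, 47.8, 33.4]
tcp_rot: [3.141, -0.002, 2.863]
ft_force: [-0.4, 0.5, -1.7]
opening: 0.524
grip_force: 30.0
```

>>> {"op": "drive_tool", "data": {
  "rows": [
    [[0,0,0.01,0,0,0,0.3],[0,0,0.006,0,0,0,0.3],[0,0,0,0,0,0,0.3]]
  ]
}}

```text
t: 10.92
eef_pos: [504.7, 47.8, 30.3]
tcp_rot: [3.141, 0.0, 2.863]
ft_force: [-0.4, -1.1, -2.2]
opening: 0.525
grip_force: 30.0
```

```bash
python3 go.py 504.5 47.7 29
```

```text
t 10.925 pos [504.7  47.8  30.3] rpy [1.7994e+02 1.0000e-02 1.6403e+02] open 0.525 grip 30.0 F [-0.41 -1.14 -2.15] M [ 0.042  0.032 -0.039] j [-0.04  0.64  2.02  0.    0.48 -1.33]
shift [ 0.0004 -0.0007  0.0052] rows>= 0.0 turn [0.0003 0.0001 0.0002]
```

>>> {"op": "drive_tool", "data": {
  "rows": [
    [[0,0,0.004,0,0,0,0.3],[0,0,0.003,0,0,0,0.3],[0,0,0,0,0,0,0.3]]
  ]
}}

```text
t: 11.3
eef_pos: [504.5, 47.9, 28.9]
tcp_rot: [3.141, 0.0, 2.863]
ft_force: [-3.3, 0.2, 9.5]
opening: 0.523
grip_force: 30.0
```

```bash
python3 go.py 504.5 47.7 29
```

```text
t 11.3 pos [504.5  47.9  28.9] rpy [1.7994e+02 2.0000e-02 1.6404e+02] open 0.523 grip 30.0 F [-3.31  0.21  9.51] M [-0.227  0.272 -0.083] j [-0.04  0.64  2.02  0.    0.48 -1.33]
shift [-0.     -0.0007 -0.0004] rows>= 0.0 turn [0.0003 0.0001 0.0002]
```

>>> {"op": "drive_tool", "data": {
  "rows": [
    [[0,0,0,0,0,0,0.75],[0,0,0,0,0,0,0.75],[0,0,-0.1,0,0,0,0.75],[0,0,-0.2,0,0,0,0.75],[0.02,-0.147,0,0,0,0,0.75]]
  ]
}}

```text
t: 11.92
eef_pos: [491.3, 14.3, 105.7]
tcp_rot: [3.14, 0.005, 2.865]
ft_force: [-0.3, -0.1, 0.1]
opening: 0.749
grip_force: 0.0
```

>>> {"op": "drive_tool", "data": {
  "rows": [
    [[0.023,-0.15,0,0,0,0,0.75],[0.023,-0.15,0.03,0,0,0,0.75],[0,0,0.13,0,0,0,0.75],[0,0,0.1,0,0,0,0.75],[0,0,0.04,0,0,0,0.75]]
  ]
}}

```text
t: 12.55
eef_pos: [457.4, -55.1, 26.9]
tcp_rot: [3.141, -0.002, 2.863]
ft_force: [0.4, -0.4, 1.5]
opening: 0.75
grip_force: 0.0
```

>>> {"op": "drive_tool", "data": {
  "rows": [
    [[0,0,0,0,0,0,0.3],[0,0,0,0,0,0,0.3],[0,0,0,0,0,0,0.3],[0,0,0,0,0,0,0.3]]
  ]
}}

```text
t: 13.05
eef_pos: [458.2, -55.0, 28.7]
tcp_rot: [3.141, 0.001, 2.863]
ft_force: [-0.8, 2.1, 6.9]
opening: 0.523
grip_force: 30.0
```

```bash
python3 go.py 457.5 -56.5 28.5
python3 - <<'E'
from h import *
p=env.read_camera("top"); cv2.imwrite("pics/t1.png",cv2.resize(p["color"][150:300,250:450],None,fx=3,fy=3))
E
```

```text
t 13.05 pos [458.2 -55.   28.7] rpy [1.7995e+02 4.0000e-02 1.6404e+02] open 0.523 grip 30.0 F [-0.77  2.06  6.88] M [0.102 0.096 0.024] j [-0.26  0.61  2.13  0.    0.4  -1.56]
shift [ 0.0009 -0.0064  0.0008] rows>= 0.0 turn [0.0003 0.0002 0.0002]
```

View pics/t1.png

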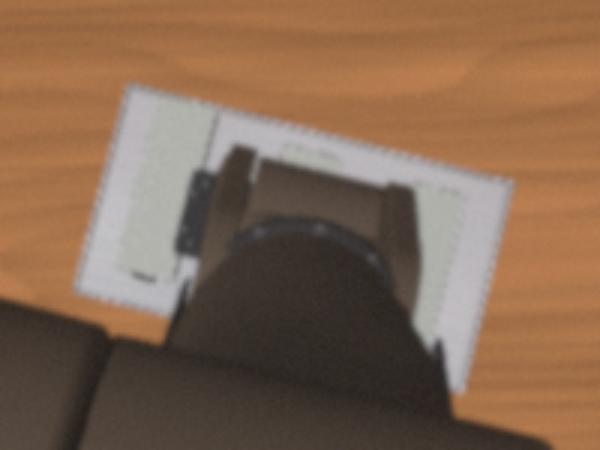

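The left case lies upright in the tray again at crop (170,190), and the middle one is gripped. I'll lift it higher this time to stay clear of the wrist limit.

>>> {"op": "drive_tool", "data": {
  "rows": [
    [[0,0,-0.06,0,0,0,0.3],[0,0,-0.16,0,0,0,0.3],[0,0,-0.22,0,0,0,0.3],[0,0,-0.2,0,0,0,0.3],[0,0,-0.06,0,0.053,0,0.3]]
  ]
}}

```text
t: 13.72
eef_pos: [457.1, -54.8, 206.8]
tcp_rot: [3.141, -0.165, 2.863]
ft_force: [0.4, -0.3, -3.0]
opening: 0.522
grip_force: 30.0
```

>>> {"op": "drive_tool", "data": {
  "rows": [
    [[0,0,0,0,0.053,0,0.3],[0,0,0,0,0.053,0,0.3],[0.16,0,0,0,0,0,0.3],[-0.16,0,0,0,0,0,0.3],[0,0,0,0,-0.053,0,0.3]]
  ]
}}

```text
t: 14.35
eef_pos: [459.6, -56.0, 199.0]
tcp_rot: [3.141, -0.337, 2.863]
ft_force: [-1.7, 0.1, -2.1]
opening: 0.52
grip_force: 30.0
```

>>> {"op": "drive_tool", "data": {
  "rows": [
    [[0,0,0,0,-0.053,0,0.3],[0,0,0,0,-0.053,0,0.3],[0,0,0,0,0,0,0.3]]
  ]
}}

```text
t: 14.72
eef_pos: [456.4, -54.7, 203.7]
tcp_rot: [3.141, -0.001, 2.863]
ft_force: [-1.3, 0.7, -1.7]
opening: 0.527
grip_force: 30.0
```

```bash
python3 avg.py; python3 go.py 458.2 -55 28.7
```

```text
tool M [ 0.004  0.005 -0.004] sd [0.016 0.017 0.034] F [0.26 0.09 2.12] sd [0.65 0.48 0.22]
t 15.075 pos [458.3 -55.4 202.6] rpy [ 1.7995e+02 -1.3000e-01  1.6402e+02] open 0.527 grip 30.0 F [ 0.26  0.63 -2.01] M [ 0.051 -0.004  0.026] j [-0.26  0.3   1.98  0.    0.86 -1.56]
shift [-0.001   0.0009  0.6956] rows>= 2.8 turn [ 0.0003 -0.0007  0.0001]
```

>>> {"op": "drive_tool", "data": {
  "rows": [
    [[0,0,0,0,-0.047,0,0.3],[0,0,0,0,-0.047,0,0.3],[0,0,0,0,-0.047,0,0.3],[0.16,0,0,0,0,0,0.3],[-0.16,0,0,0,0,0,0.3]]
  ]
}}

```text
t: 15.7
eef_pos: [451.3, -53.3, 199.0]
tcp_rot: [3.141, 0.429, 2.863]
ft_force: [1.6, -0.9, -1.7]
opening: 0.527
grip_force: 30.0
```

>>> {"op": "drive_tool", "data": {
  "rows": [
    [[0,0,0,0,0.047,0,0.3],[0,0,0,0,0.047,0,0.3],[0,0,0,0,0.047,0,0.3],[0,0,0,0,0,0,0.3]]
  ]
}}

```text
t: 16.2
eef_pos: [459.2, -55.7, 202.4]
tcp_rot: [3.141, -0.001, 2.863]
ft_force: [0.1, -0.0, -2.9]
opening: 0.526
grip_force: 30.0
```

```bash
python3 avg.py; python3 go.py 458.2 -55 28.7
```

```text
tool M [-0.003  0.016  0.007] sd [0.05  0.024 0.036] F [0.24 0.2  1.87] sd [0.62 0.64 0.55]
t 16.55 pos [457.5 -55.1 203.1] rpy [1.7995e+02 1.0000e-02 1.6403e+02] open 0.527 grip 30.0 F [ 0.02 -0.52 -2.63] M [-0.02  -0.015  0.032] j [-0.26  0.3   1.98  0.    0.86 -1.56]
shift [-2.500e-03  5.000e-04  6.976e-01] rows>= 2.8 turn [0.0003 0.0001 0.0002]
```

The middle case is not loose either. I'll set it back and go on to the right one.

>>> {"op": "drive_tool", "data": {
  "rows": [
    [[0,0,0.16,0,0,0,0.3],[0,0,0.22,0,0,0,0.3],[0,0,0.18,0,0,0,0.3],[0,0,0.08,0,0,0,0.3],[0,0,0.03,0,0,0,0.3]]
  ]
}}

```text
t: 17.18
eef_pos: [457.4, -55.0, 34.6]
tcp_rot: [3.141, -0.002, 2.863]
ft_force: [-0.7, 0.8, -1.7]
opening: 0.525
grip_force: 30.0
```

>>> {"op": "drive_tool", "data": {
  "rows": [
    [[0,0,0.012,0,0,0,0.3],[0,0,0.008,0,0,0,0.3],[0,0,0.004,0,0,0,0.3],[0,0,0,0,0,0,0.3]]
  ]
}}

```text
t: 17.68
eef_pos: [458.0, -55.1, 29.8]
tcp_rot: [3.141, 0.0, 2.863]
ft_force: [0.5, -0.5, -1.9]
opening: 0.527
grip_force: 30.0
```

```bash
python3 go.py 458.2 -55 28.7
```

```text
t 17.675 pos [458.  -55.1  29.8] rpy [179.95   0.   164.03] open 0.527 grip 30.0 F [ 0.5  -0.48 -1.9 ] M [-0.029  0.042 -0.031] j [-0.26  0.61  2.13  0.    0.4  -1.56]
shift [-0.0008  0.0006  0.0045] rows>= 0.0 turn [0.0003 0.     0.0002]
```

>>> {"op": "drive_tool", "data": {
  "rows": [
    [[0,0,0.004,0,0,0,0.3],[0,0,0.002,0,0,0,0.3],[0,0,0,0,0,0,0.75],[0,0,0,0,0,0,0.75],[0,0,-0.1,0,0,0,0.75]]
  ]
}}

```text
t: 18.3
eef_pos: [457.2, -54.9, 52.2]
tcp_rot: [3.141, -0.004, 2.863]
ft_force: [0.5, -0.2, 0.2]
opening: 0.732
grip_force: 0.0
```

>>> {"op": "drive_tool", "data": {
  "rows": [
    [[0,0,-0.2,0,0,0,0.75],[0.002,-0.145,0,0,0,0,0.75],[0.002,-0.145,0,0,0,0,0.75],[0.002,-0.144,0.03,0,0,0,0.75],[0,0,0.13,0,0,0,0.75]]
  ]
}}

```text
t: 18.92
eef_pos: [427.0, -161.3, 63.5]
tcp_rot: [-3.141, 0.003, 2.86]
ft_force: [0.2, -0.7, 0.2]
opening: 0.749
grip_force: 0.0
```

>>> {"op": "drive_tool", "data": {
  "rows": [
    [[0,0,0.1,0,0,0,0.75],[0,0,0.04,0,0,0,0.75],[0,0,0,0,0,0,0.3],[0,0,0,0,0,0,0.3],[0,0,0,0,0,0,0.3]]
  ]
}}

```text
t: 19.55
eef_pos: [426.9, -159.0, 28.6]
tcp_rot: [3.141, 0.001, 2.863]
ft_force: [0.3, 0.6, 3.6]
opening: 0.527
grip_force: 30.0
```

>>> {"op": "drive_tool", "data": {
  "rows": [
    [[0,0,0,0,0,0,0.3]]
  ]
}}

```text
t: 19.68
eef_pos: [426.9, -159.0, 28.6]
tcp_rot: [3.141, 0.001, 2.863]
ft_force: [-0.2, 0.5, 7.4]
opening: 0.522
grip_force: 30.0
```

```bash
python3 go.py 427 -158 28.5
```

```text
t 19.675 pos [ 426.9 -159.    28.6] rpy [1.7997e+02 4.0000e-02 1.6404e+02] open 0.522 grip 30.0 F [-0.16  0.45  7.42] M [0.063 0.071 0.05 ] j [-0.5   0.61  2.15  0.    0.39 -1.8 ]
shift [0.0006 0.0041 0.0005] rows>= 0.0 turn [0.0002 0.0002 0.0002]
```

>>> {"op": "drive_tool", "data": {
  "rows": [
    [[0,0,-0.06,0,0,0,0.3],[0,0,-0.16,0,0,0,0.3],[0,0,-0.22,0,0,0,0.3],[0,0,-0.2,0,0,0,0.3],[0,0,-0.06,0,0.053,0,0.3]]
  ]
}}

```text
t: 20.3
eef_pos: [425.7, -158.8, 206.7]
tcp_rot: [-3.141, -0.165, 2.862]
ft_force: [-0.7, -0.2, -4.1]
opening: 0.525
grip_force: 30.0
```

>>> {"op": "drive_tool", "data": {
  "rows": [
    [[0,0,0,0,0.053,0,0.3],[0,0,0,0,0.053,0,0.3],[0.16,0,0,0,0,0,0.3],[-0.16,0,0,0,0,0,0.3],[0,0,0,0,-0.053,0,0.3]]
  ]
}}

```text
t: 20.92
eef_pos: [428.4, -159.7, 198.9]
tcp_rot: [3.139, -0.337, 2.864]
ft_force: [-1.2, -0.2, -2.3]
opening: 0.525
grip_force: 30.0
```

>>> {"op": "drive_tool", "data": {
  "rows": [
    [[0,0,0,0,-0.053,0,0.3],[0,0,0,0,-0.053,0,0.3],[0,0,0,0,0,0,0.3]]
  ]
}}

```text
t: 21.3
eef_pos: [425.1, -158.5, 203.5]
tcp_rot: [3.141, -0.001, 2.862]
ft_force: [0.0, -0.6, -2.0]
opening: 0.524
grip_force: 30.0
```

```bash
python3 avg.py; python3 go.py 427 -159 28.5
```

```text
tool M [-0.009  0.089 -0.003] sd [0.03  0.024 0.029] F [-0.15 -0.06  2.34] sd [0.47 0.28 0.26]
t 21.65 pos [ 427.  -159.2  202.5] rpy [ 1.7994e+02 -1.4000e-01  1.6404e+02] open 0.524 grip 30.0 F [-0.44 -0.51 -2.2 ] M [ 0.041  0.114 -0.024] j [-0.5   0.29  1.99  0.    0.86 -1.8 ]
shift [-1.50e-03  2.00e-04  6.96e-01] rows>= 2.8 turn [ 0.0003 -0.0008  0.0002]
```

>>> {"op": "drive_tool", "data": {
  "rows": [
    [[0,0,0,0,-0.047,0,0.3],[0,0,0,0,-0.047,0,0.3],[0,0,0,0,-0.047,0,0.3],[0.16,0,0,0,0,0,0.3],[-0.16,0,0,0,0,0,0.3]]
  ]
}}

```text
t: 22.28
eef_pos: [421.5, -155.5, 199.3]
tcp_rot: [3.136, 0.429, 2.866]
ft_force: [-23.7, 6.5, -14.0]
opening: 0.525
grip_force: 30.0
```

>>> {"op": "drive_tool", "data": {
  "rows": [
    [[0,0,0,0,0.047,0,0.3],[0,0,0,0,0.047,0,0.3],[0,0,0,0,0.047,0,0.3],[0,0,0,0,0,0,0.3]]
  ]
}}

```text
t: 22.78
eef_pos: [428.2, -159.3, 202.4]
tcp_rot: [3.14, -0.002, 2.864]
ft_force: [-0.9, 0.1, -3.5]
opening: 0.526
grip_force: 30.0
```

```bash
python3 avg.py; python3 go.py 565 322 128
python3 - <<'E'
from h import *
p=env.read_camera("scene"); cv2.imwrite("pics/s2.png",p["color"][50:350,150:550])
E
```

```text
tool M [-0.015 -0.112 -0.01 ] sd [0.043 0.029 0.01 ] F [0.39 0.03 2.69] sd [0.47 0.39 0.57]
t 23.125 pos [ 426.3 -158.8  203. ] rpy [ 1.7990e+02 -8.0000e-02  1.6405e+02] open 0.528 grip 30.0 F [ 0.44  0.06 -1.83] M [ 0.005 -0.099 -0.001] j [-0.5   0.29  2.    0.    0.85 -1.8 ]
shift [-0.0051  2.0012  0.3033] rows>= 8.1 turn [ 0.0005 -0.0004  0.0003]
```

View pics/s2.png

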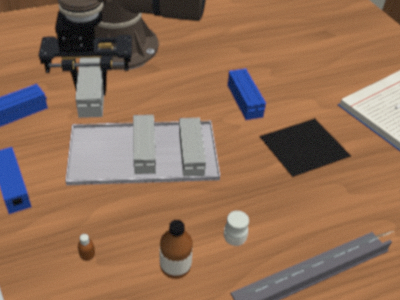

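The picture shows the right case held at (90,95), with the left and middle cases upright in the tray at (190,145) and (143,145). The mat is at (305,147). The held case rattles: tool My went from +0.09 to -0.11, with a 24 N knock. I'll carry it level over the mat.

>>> {"op": "drive_tool", "data": {
  "rows": [
    [[0,0.08,0,0,0,0,0.3],[0,0.15,0,0,0,0,0.3],[0,0.2,0,0,0,0,0.3],[0,0.2,0,0,0,0,0.3],[0,0.2,0,0,0,0,0.3]]
  ]
}}

```text
t: 23.8
eef_pos: [483.9, 42.1, 203.4]
tcp_rot: [3.14, -0.001, 2.863]
ft_force: [1.2, -0.2, -2.9]
opening: 0.524
grip_force: 30.0
```

>>> {"op": "drive_tool", "data": {
  "rows": [
    [[0,0.2,0,0,0,0,0.3],[0,0.2,0,0,0,0,0.3],[0,0.2,0,0,0,0,0.3],[0,0.2,0,0,0,0,0.3],[0,0.2,0,0,0,0,0.3]]
  ]
}}

```text
t: 24.42
eef_pos: [552.6, 282.5, 203.6]
tcp_rot: [3.14, -0.002, 2.863]
ft_force: [1.2, -0.2, -3.8]
opening: 0.525
grip_force: 30.0
```

>>> {"op": "drive_tool", "data": {
  "rows": [
    [[0,0.12,0,0,0,0,0.3],[0,0.05,0.03,0,0,0,0.3],[0,0,0.1,0,0,0,0.3],[0,0,0.1,0,0,0,0.3],[0,0,0.04,0,0,0,0.3]]
  ]
}}

```text
t: 25.05
eef_pos: [563.3, 320.9, 134.5]
tcp_rot: [-3.142, -0.004, 2.863]
ft_force: [0.4, -0.3, -2.2]
opening: 0.526
grip_force: 30.0
```

```bash
python3 go.py 565 322 128.6
```

```text
t 25.05 pos [563.3 320.9 134.5] rpy [-180.     -0.24  164.02] open 0.526 grip 30.0 F [ 0.36 -0.29 -2.19] M [-0.033 -0.102  0.003] j [ 0.41  0.63  1.59  0.    0.92 -0.88]
shift [-0.0055  0.0061  0.0237] rows>= 0.1 turn [-0.     -0.0013  0.0001]
```

>>> {"op": "drive_tool", "data": {
  "rows": [
    [[-0.005,0.006,0.022,0,0,0,0.3],[0,0,0,0,0,0,0.3],[0,0,0,0,0,0,0.3],[0,0,0,0,0,0,0.3],[0,0,0,0,0,0,0.3]]
  ]
}}

```text
t: 25.68
eef_pos: [565.6, 323.2, 131.0]
tcp_rot: [3.14, -0.002, 2.863]
ft_force: [-0.6, -0.8, -1.6]
opening: 0.527
grip_force: 30.0
```

```bash
python3 go.py 565 322 128.6
python3 - <<'E'
from h import *
p=env.read_camera("scene"); cv2.imwrite("pics/s3.png",cv2.resize(p["color"][80:280,200:560],None,fx=2,fy=2))
E
```

```text
t 25.675 pos [565.6 323.2 131. ] rpy [ 1.7989e+02 -1.1000e-01  1.6406e+02] open 0.527 grip 30.0 F [-0.6  -0.8  -1.64] M [ 0.009 -0.085 -0.009] j [ 0.42  0.64  1.59  0.    0.92 -0.88]
shift [ 0.001  -0.0051  0.0096] rows>= 0.0 turn [ 0.0006 -0.0006  0.0003]
```

View pics/s3.png

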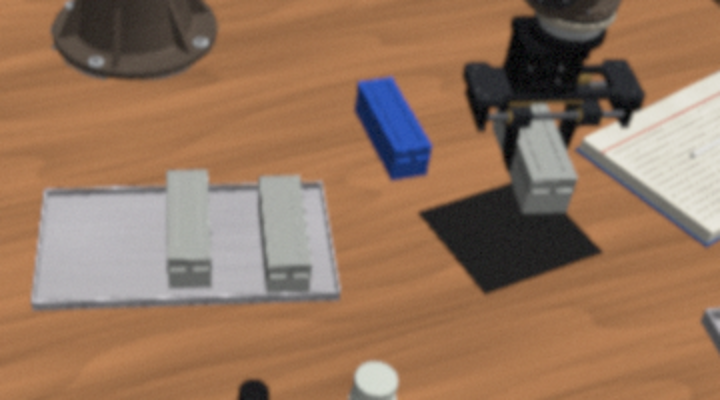

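Run:
```python
from h import *
p=env.read_camera("scene"); s=env.state(); r=R.from_euler("z",-16,degrees=True)
for c in [(75,25,24.5),(75,-25,24.5),(75,25,-25.5),(75,-25,-25.5),(-75,25,24.5)]:
    q=np.linalg.inv(p["pose"])@np.r_[s["eef_pos"]+r.apply(c),1]; q=p["camera_matrix"]@(q[:3]*[1,-1,-1]); print(c,((q[:2]/q[2]-[200,80])*2).round(0))
```

```text
(75, 25, 24.5) [578. 179.]
(75, -25, 24.5) [532. 180.]
(75, 25, -25.5) [566. 213.]
(75, -25, -25.5) [522. 214.]
(-75, 25, 24.5) [541.  93.]
```

The predicted corners of a level case match the picture: bottom (522,214)/(566,213), top right (578,179). It is held level, about 102 mm above the mat, with the other two upright in the tray.

```bash
python3 -c "
from cell import env
print(env.job_done())"
```

```text
the job is handed in; nothing more can be done
None
```

I shook all three cases from left to right, and the right one rattled; I handed the job in with it held level and still about 10 cm above the mat, and the other two back upright in the tray.

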